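# Hold the pressure-pot cap at its vent mark

## Robot

A 6-joint arm with a two-finger parallel gripper is mounted at the origin on a cart in front of the work surface, level with it; the furniture and walls round the work are solid. World frame = base frame: x ahead of the robot, y to its left, z up, the work surface at z = 0. Lengths are in mm, angles in rad, forces in N, time in s.
With the tool pointing down it reaches from about 300 to 775 mm from the base axis. Payload 14.6 kg.
Tool frame: the origin (TCP) lies between the finger pads; the fingertips stand 25 mm ahead of it and the grasp point (between the pads) lies 6 mm ahead of it; z points along the fingers, y is the line along which they close (so a half turn about z gives the same grasp; the last joint's range is limited). The gripper opens to 94 mm and grips with 3 to 60 N. Pads are 16 mm wide; open, the fingers measure 119 mm over their backs; the gripper's body (75 mm by 177 mm) begins 78 mm behind the grasp point.
Start: joints at [-1.374, 0.3, 1.521, -0, 1.321, -0.067], TCP at [143.406, -530.965, 191.746] pointing down, gripper open.
Joint ranges: [-3.03, 3.03], [-0.79, 2.21], [0.23, 2.52], [-1.04, 4.18], [0, 3.07], [-2.55, 2.55]. Speed limits (rad/s): [2.22, 2.22, 2.57, 3.14, 3.14, 3.14].

## Interface

Orientations are given as [roll, pitch, yaw] about the fixed x, y, z axes, in that order (R = Rz(yaw) Ry(pitch) Rx(roll)).
In Python, from cell import manip gives the robot as it stands. The module is installed in compiled form; this text tells all that it offers.
- The arm moves only by the tool step_arm, never from a script. Its argument "series" is one flat list of numbers, 5 for each row, row after row: the shift along the world's x, y, z in mm, then the turn about the world's z in rad, then the closure, from 0 (fully open) to 1 (shut). In form: [dx, dy, dz, spin, jaw, dx, dy, dz, spin, jaw, ...]. A call has 1 to 20 rows; each row shifts and turns the commanded pose from where the row before left it; what a row does not reach is not made up. A row lasts 1/8 s, in which the tool goes at most 62.5 mm and 10.7 degrees, less where a joint would pass 70% of its speed; a pose out of reach is approached as far as the arm can. A call is refused whole if a number of a shift passes 62.5 or a number of a turn 0.188, either way. A call with a gripper value outside its range is refused whole. The fingers move at their own pace and stop on an object; "squeeze" is the grip in N (left out, the last holds). Time passes only in rows, so rows that do not move let the fingers close. It gives the time, the measured TCP pose, the force, the opening and the grip force at its end, in the units of the state.
- manip.read_state(): the state, without advancing time (a new reading comes with each control period).
- manip.camera(name): name is "scene" or "top" or "wrist"; returns (picture, depth): 420x560x3 uint8, blue, green, red; 420x560 float32, mm along the optical axis (not along the pixel's ray), 0 where there is no reading.
- manip.camera_info(name): a dict with "fovy" (degrees; the focal length in pixels is half the picture's height over the tangent of half this angle, whatever the lens; pixels are square), "cx", "cy" (the principal point, pixels), "eye" and "orientation" of the camera in the world. Camera axes: x right, y down, z forward; pixel columns grow to the right and rows downward; lengths in mm; the calibration is good to about 2 mm. A picture is of the moment at which its call begins: read the wrist's pose just before it. camera_info takes no time and is no camera call; for the wrist camera it gives the pose at the moment of the call.
- manip.sign_off(): hands the job in; it is judged then, once.
The state is a dict: "clock": time; "joints": joint angles; "qd": joint speeds; "effort": joint torques, N m; "eef_pos": TCP position; "eef_rot": TCP orientation; "wrist_force": force on the tool from outside, world axes, zero at the start; "moment": the same for the moment, N m; "finger_gap": finger opening in mm; "finger_force": force on a finger pad.
Only numpy, scipy, OpenCV 4.12 (cv2) and the standard library are available. Lean on these libraries where they do the work, as an engineer would, in place of code of your own. Each camera call takes 0.05 s, during which the arm holds its last target. There are 200 camera calls.

## Task

Lift the bayonet cap up and off its hook, put it into the mouth of the small metal pressure pot with its lugs going down through the two slots until it sits flush on the rim, then twist it clockwise (seen from above) until its pointers line up with the vent marks, the single long ribs on the rim halfway to the lock. Do not take it on into the lock click; a spring in the pot turns the cap back if you let go, so finish still gripping the cap, holding it at the vent marks. Leave the other things on the bench where they are.

Things in the scene. Friction and masses are not known exactly. Their poses are not given: they have to be found in the camera images.
- cap: Loose bayonet cap, 0.25 kg, z up. Origin: centre of the disc's flat underside (seat face). Grey disc 72 across, z 0 to 12 mm; below it a plug 40 across to z = -20 mm, tapering to 32 at its tip. Lugs and small pointer ribs on the disc lie along +x and -x, so it is alike after a half turn. At the start it hangs upright on the hook, its y axis along the hook arm.
- cap_grip (a point): Place to grip the cap: on its axis at cap z = 40 mm, axes as the cap. Black stirrup handle, 40 mm wide along x, 18 thick along y, top at z = 56 mm. Under its top bar (z 42 to 56) is an opening 20 mm wide and 30 high (z 12 to 42), through along y. Grip across the 40 mm width: fingers closing along cap x.
- cap_lug (a point): Outer end of the +x lug: cap x = 28 mm, z = -14 mm. Each of the two lugs is 10 mm wide and reaches from z = -18 to -10 mm.
- hook_stand: Fixed steel hook stand, z up; its arm points along its own -x. Origin on the bench right under where the cap hangs. Base plate 8 mm thick, x -30 to 80 mm, y -55 to 55 mm. Upright 24 mm wide at x = 58 to 66 mm, no higher than the arm.
- hook_arm (a point): Top face of the flat hook arm where the cap hangs (within 4 mm along x), 125 mm up, axes as the stand. Arm 10 mm wide, 6 thick, to x = -29 mm. To free the cap lift it 11 to 22 mm, then draw it along the stand's -x by 80 mm or more, so that the disc too clears the arm, before raising it; its plug must pass above the lip.
- hook_tip (a point): Top of the hook's upturned lip, 8 mm above the arm's top, at stand x = -26.5 mm; the lip is 5 mm thick.
- pot: Fixed small aluminium pressure pot, 121 across, 100 mm high. Origin on the bench under its axis, z up. Its +x and -x run through the two vent marks; everything on it is repeated after a half turn, except an air nipple that sticks out 82 mm from the axis along +y, 22 mm up. The lugs push a spring that turns the cap back with 0.1 to 0.2 N m.
- pot_mouth (a point): Centre of the mouth at the top face of the rim, 100 mm up, axes as the pot; the cap is home with its origin here. Hole 46 across in an 8 mm thick steel rim 99 across. The cap goes in with its x axis 55 degrees counterclockwise (from above) of pot x, either way round, and then turns only clockwise. Turned, it has 2 mm of play up and down.
- pot_slot (a point): Middle of one entry slot, 28 mm from the axis at pot yaw +55 degrees; the other lies across the mouth. Slots are 36 degrees wide, out to radius 33 mm; a pair of dots on the rim marks each.
- pot_vent (a point): Top of one vent mark, a single long radial rib 9 x 3.5 x 3 mm at pot +x, 45 mm from the axis; the other lies across the mouth. A cap pointer comes here when the cap is turned 55 degrees clockwise from the slots (cap x along pot x).
- pot_lock (a point): Square boss at pot yaw -60 degrees, marking the lock; one more lies across the mouth. The click starts to be felt about 75 degrees clockwise of the slots (20 past the vent mark); locked at 115 degrees.
- catch (a joint): Turn of the sprung follower in the pot that the lugs push, rad: 0 at rest, grows as the cap turns clockwise. It lags the cap's turn from the slots by about 0.15 rad: about 0.8 at the vent marks, click from about 1.2.
- sanding_block: Bystander: cork sanding block lying flat, 66 x 100 x 27 mm. Origin: centre of its underside.
- brass_elbow: Bystander: brass pipe elbow, 56 x 56 x 31 mm. Origin: centre of its underside.
- tape_measure: Bystander: yellow tape measure standing behind the work, 36 x 88 x 69 mm. Origin: centre of its underside.
- torch: Bystander: aluminium torch with black head lying behind the work, 30 x 160 x 31 mm, long axis y. Origin: centre of its underside.
- wax_tin: Bystander: the round green wax tin at the front of the bench (another stands at the back), 70 x 70 x 38 mm. Origin: centre of its underside.
Mind the look-alikes: they are no part of the job. Leave any pink look-alike of the cap alone.

How it is judged:
By the outcome, as a careful person would: the job done as asked, in the order asked, and still so for the second after the job is handed in, while the arm keeps its last pose, push and grip.
It also fails if it takes over 45 s, if anything falls off the work surface, if the arm or the gripper's body presses on something with over 40 N, if the wrist force passes 120 N, or if a joint passes its speed limit or range.

## Working session

There is one attempt and no reset: what is moved stays moved. The work goes in short steps, Python scripts to look and compute and a tool call to move; the robot and the scene stay as the last step left them, time stands still between calls to the robot, and variables do not carry over. Pictures are saved under pics/ and viewed, at most 10 in all, crops included, and the job is handed in when it is done.

Besides the shell and the picture viewer there is one more tool, called as a command line: name --argument value ..., lists and objects as JSON in quotes. step_arm: Moves the arm, as the interface text tells. Its arguments: {"type":"object","properties":{"series":{"type":"array"},"squeeze":{"type":"number"}},"required":["series"]}

```bash
mkdir -p pics; cat > h.py <<'E'
import numpy as np, cv2
from scipy.spatial.transform import Rotation as Ro
from cell import manip
def snap(n):
    info=manip.camera_info(n); im,d=manip.camera(n); return im,d,info
def fr(info):
    o=np.array(info['orientation'],float)
    R=Ro.from_euler('xyz',o).as_matrix() if o.size==3 else (o if o.shape==(3,3) else None)
    return R,np.array(info['eye'],float),210/np.tan(np.radians(info['fovy'])/2)
def ray(info,u,v):
    R,e,f=fr(info); u=np.asarray(u,float);v=np.asarray(v,float)
    return e,np.stack([(u-info['cx'])/f,(v-info['cy'])/f,np.ones_like(u)],-1)@R.T
def plane(info,u,v,z):
    e,d=ray(info,u,v); return e+d*((z-e[2])/d[...,2])[...,None]
def pts(info,d):
    v,u=np.mgrid[0:d.shape[0],0:d.shape[1]]; e,r=ray(info,u,v); return e+r*d[...,None]
def proj(info,p):
    R,e,f=fr(info); c=(np.asarray(p,float)-e)@R; return c[...,0]/c[...,2]*f+info['cx'],c[...,1]/c[...,2]*f+info['cy']
E
python3 - <<'E'
from h import *
for n in('scene','top'):
    im,d,i=snap(n); print(n,i); cv2.imwrite(f'pics/{n}0.png',im); np.savez(f'{n}0.npz',im=im,d=d,i=i)
print(manip.read_state())
E
```

```text
scene {'fovy': 51.48137930518713, 'cx': 277.9790943457844, 'cy': 210.16273755565095, 'eye': array([168.90689814, 621.92017061, 915.53646641]), 'orientation': array([-2.37777212,  0.01948526, -2.63079178])}
top {'fovy': 43.72511367981525, 'cx': 281.07977035836615, 'cy': 214.05582290365945, 'eye': array([ 272.78083751,  -12.65289474, 1617.07723361]), 'orientation': array([-2.94834926e+00, -2.65399725e-03, -1.56109768e+00])}
{'clock': 0.1, 'joints': array([-1.37358360e+00,  3.00410480e-01,  1.52149724e+00, -3.27997595e-05,
        1.32070392e+00, -6.65731366e-02]), 'qd': array([ 0.00031942, -0.00130676, -0.00114089, -0.00147876,  0.00015491,
       -0.00125119]), 'effort': array([ 1.46340280e-03, -5.32638502e+01, -3.53279757e+01,  7.09460699e-02,
        2.35438946e-02, -6.11528935e-05]), 'eef_pos': array([ 143.3605889 , -530.73630727,  191.25505535]), 'eef_rot': array([-3.14057381e+00, -3.60867215e-05,  2.63793974e-01]), 'wrist_force': array([-0.39686306,  0.20658437,  0.08397173]), 'moment': array([-0.00297801,  0.01323614, -0.01925624]), 'finger_force': 0.0, 'finger_gap': 93.80607504325641}
```

View pics/scene0.png

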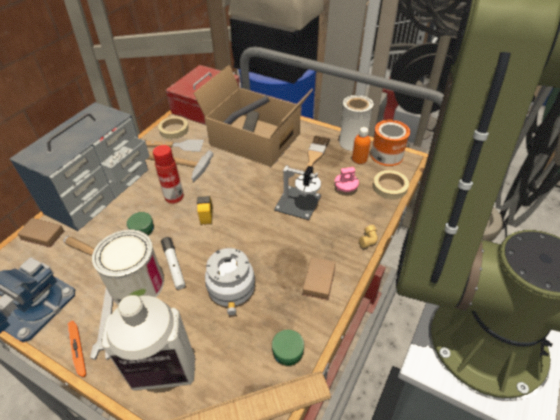

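View pics/top0.png

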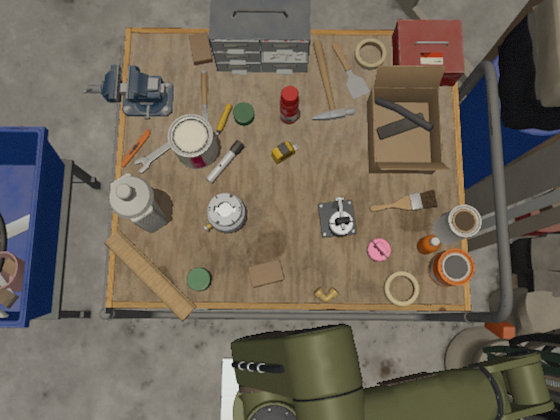

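The scene and top views show the pot at scene (230,275) and top (227,212), with its nipple at about top (208,228). The cap on its hook stand is at scene (308,180) and top (341,220). Next I'll enlarge both.

```bash
python3 - <<'E'
from h import *
t=np.load('top0.npz',allow_pickle=True); s=np.load('scene0.npz',allow_pickle=True)
def c(im,u,v,w): return cv2.resize(im[v-w:v+w,u-w:u+w],(390,290) if 0 else (290,290),interpolation=cv2.INTER_CUBIC)
a=np.hstack([c(t['im'],227,212,29),c(t['im'],340,220,29)]); b=np.hstack([c(s['im'],230,275,36),c(s['im'],300,190,36)])
cv2.imwrite('pics/c0.png',np.vstack([a,b]))
for n,(u0,u1,v0,v1) in (('top',(200,260,185,240)),('top2',(310,365,190,245))):
    i=t['i'].item(); P=pts(i,t['d'])[v0:v1,u0:u1].reshape(-1,3)
    for lo,hi in((88,110),(110,150),(150,170),(170,200),(4,12)):
        m=(P[:,2]>lo)&(P[:,2]<hi)
        if m.sum()>3:
            q=P[m]; print(n,lo,hi,m.sum(),q.mean(0).round(),q.min(0).round(),q.max(0).round())
E
```

```text
top 88 110 665 [582. 154.  99.] [534. 105.  88.] [633. 203. 108.]
top 4 12 143 [591. 140.   6.] [507.  54.   4.] [681. 243.  11.]
top2 88 110 297 [ 545. -191.   94.] [ 512. -227.   88.] [ 612. -158.  108.]
top2 110 150 208 [ 563. -190.  129.] [ 522. -212.  110.] [ 615. -171.  146.]
top2 4 12 596 [ 580. -180.    7.] [ 494. -273.    4.] [ 669. -105.   12.]
```

View pics/c0.png

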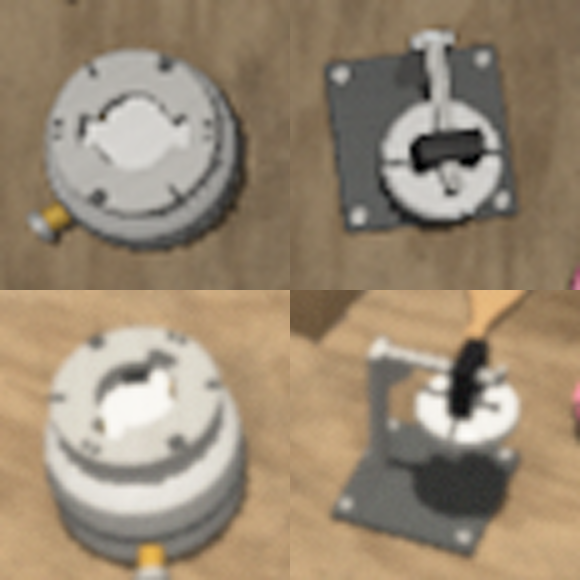

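The pot's slots lie nearly along world y, with vent ribs at yaw of about 32°. The hook arm's stand x is at yaw of about 8°, with the cap near (548,-192). I'll grip at tool yaw of about 188° so the last joint has room to twist, and use the wrist camera first.

step_arm --series '[0, 0, 55, 0, 0, 0, 0, 55, 0.17, 0, 25, 21, 0, 0.178, 0, 25, 21, 0, 0.178, 0, 25, 21, 0, 0.178, 0, 25, 21, 0, 0.178, 0, 25, 21, 0, 0.178, 0, 25, 21, 0, 0.178, 0, 25, 21, 0, 0.178, 0, 25, 21, 0, 0.178, 0, 25, 21, 0, 0.178, 0, 25, 21, 0, 0.178, 0, 25, 21, 0, 0.178, 0, 25, 21, 0, 0.178, 0, 25, 21, 0, 0.178, 0, 25, 21, 0, 0.178, 0, 25, 21, 0, 0.178, 0, 25, 21, 0, 0.178, 0, 5, 3, 0, 0, 0, 0, 0, 0, 0, 0]' --squeeze 30

```text
clock: 2.6
eef_pos: [548.2, -192.2, 301.4]
eef_rot: [3.141, -0.001, -3.004]
wrist_force: [0.1, -0.4, 0.1]
finger_gap: 94.2
finger_force: 0.0
```

```bash
python3 - <<'E'
from h import *
s=manip.read_state();print(s)
im,d,i=snap('wrist'); print(i); cv2.imwrite('pics/w1.png',im); np.savez('w1.npz',im=im,d=d,i=i)
E
```

```text
{'clock': 2.6, 'joints': array([-4.00153372e-01,  3.16973114e-01,  1.24854545e+00, -1.63932378e-04,
        1.57676633e+00, -2.10857691e+00]), 'qd': array([-0.01672343, -0.01532906,  0.00658395, -0.00137245, -0.00229658,
       -0.01010267]), 'effort': array([ 1.32046625e+00, -5.53800809e+01, -3.76715648e+01,  8.32553837e-03,
        6.03410415e-02,  8.24251299e-03]), 'eef_pos': array([ 548.17408629, -192.17464543,  301.39515458]), 'eef_rot': array([ 3.14137886e+00, -6.78499845e-04, -3.00396629e+00]), 'wrist_force': array([ 0.0751656 , -0.37244708,  0.10651682]), 'moment': array([ 0.0574593 , -0.15043935,  0.00724802]), 'finger_force': 0.0, 'finger_gap': 94.23852786363729}
{'fovy': 63.83006363043187, 'cx': 281.09556183981533, 'cy': 211.0506380599702, 'eye': array([ 483.63354361, -201.91064943,  492.81754193]), 'orientation': array([ 2.91124002e+00, -6.94083945e-06,  1.70947339e+00])}
```

View pics/w1.png

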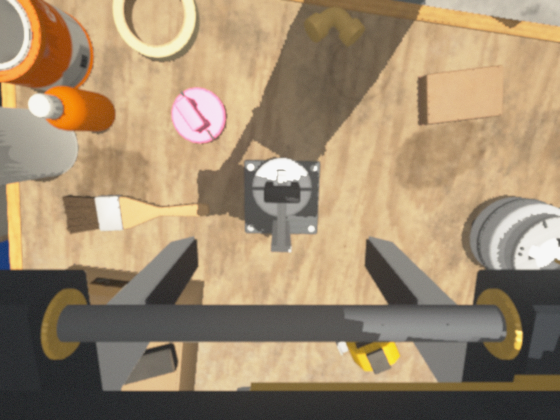

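The wrist view shows the cap handle (black bar) at about (282,190), its disc around it, the hook arm running down to (282,245), and the pot at right (530,240). Now I'll measure the handle and arm from depth bands.

```bash
python3 - <<'E'
from h import *
z=np.load('w1.npz',allow_pickle=True); i=z['i'].item(); im=z['im']; P=pts(i,z['d'])
sub=(slice(150,265),slice(225,340)); Q=P[sub].reshape(-1,3); g=cv2.cvtColor(im,cv2.COLOR_BGR2GRAY)[sub].reshape(-1)
def rect(m,n):
    q=Q[m][:,:2].astype(np.float32); r=cv2.minAreaRect(q); print(n,m.sum(),Q[m].mean(0).round(1),r)
rect((Q[:,2]>131)&(Q[:,2]<150)&(g<70),'bar')
rect((Q[:,2]>110)&(Q[:,2]<134)&(g>60),'arm')
m=(Q[:,2]>84)&(Q[:,2]<103); rect(m,'disc'); print(cv2.minEnclosingCircle(Q[m][:,:2].astype(np.float32)))
rect((Q[:,2]>3)&(Q[:,2]<14)&(g<110),'base')
b=(Q[:,2]>131)&(Q[:,2]<150)&(g<70); print(np.percentile(Q[b][:,2],[5,50,95]),np.median(Q[m][:,2]))
E
```

```text
bar 397 [ 546.9 -195.2  137.2] ((547.7709350585938, -192.5895233154297), (15.545223236083984, 35.55924606323242), 6.895725727081299)
arm 759 [ 577.6 -188.2  123.7] ((570.44873046875, -185.901611328125), (95.58673858642578, 39.021392822265625), 12.849985122680664)
disc 1811 [ 545.9 -192.3   93.4] ((562.4678344726562, -190.02206420898438), (97.45580291748047, 70.20149230957031), 6.874258041381836)
((562.7918701171875, -190.0155487060547), 49.430580139160156)
base 1417 [ 584.9 -196.9    6.6] ((577.36669921875, -189.28195190429688), (108.13639831542969, 107.02194213867188), 7.9062628746032715)
[135.03460376 137.38713692 138.61421609] 93.46715001051723
```

The cap is at (548,-192.7) with yaw of about 7.5°, so the tool is already aligned. I'll take a quick look at the pot from above before grasping.

step_arm --series '[8, 57, 0, 0, 0, 8, 57, 0, 0, 0, 8, 57, 0, 0, 0, 8, 57, 0, 0, 0, 8, 57, 0, 0, 0, 10, 57, 0, 0, 0, 0, 0, 0, 0, 0, 0, 0, 0, 0, 0]'

```text
clock: 3.65
eef_pos: [598.3, 148.9, 301.8]
eef_rot: [-3.141, -0.0, -3.003]
wrist_force: [0.8, -0.4, -0.6]
finger_gap: 94.0
finger_force: 0.0
```

```bash
python3 - <<'E'
from h import *
s=manip.read_state();print(s['clock'],s['eef_pos'])
im,d,i=snap('wrist'); np.savez('w2.npz',im=im,d=d,i=i)
P=pts(i,d); m=(abs(P[...,0]-583)<70)&(abs(P[...,1]-154)<70)&(P[...,2]>97)&(P[...,2]<104)
q=P[m][:,:2].astype(np.float32); c,r=cv2.minEnclosingCircle(q); print(c,r,np.median(P[m][:,2]))
# rectified overhead view at z=100, 5 px/mm, up=+x left=+y
S=5;W=580; yy,xx=np.mgrid[0:W,0:W]; X=c[0]-(yy-W/2)/S; Y=c[1]-(xx-W/2)/S
u,v=proj(i,np.stack([X,Y,np.full_like(X,100.)],-1))
o=cv2.remap(im,u.astype(np.float32),v.astype(np.float32),cv2.INTER_CUBIC)
cv2.circle(o,(W//2,W//2),int(49.5*S),(0,0,255),1); cv2.drawMarker(o,(W//2,W//2),(0,0,255))
cv2.imwrite('pics/w2.png',o); np.save('c2.npy',c)
E
```

```text
3.65 [598.32925608 148.87535026 301.80672951]
(585.0135498046875, 154.97756958007812) 49.46406555175781 98.59689129452653
```

View pics/w2.png

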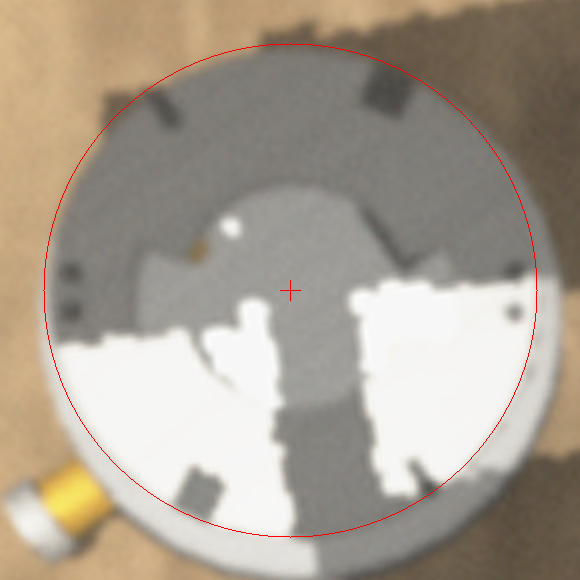

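The rectified view of the rim gives the centre near (294,291). The slot dots at (70,291) and (514,291) put the slots at yaw 90°. The vent ribs at (165,107) and (425,478) put pot x at yaw 35°. Pot centre is about (584.5,154.2), so I'll go back and grasp.

step_arm --series '[-8, -57, 0, 0, 0, -8, -57, 0, 0, 0, -8, -57, 0, 0, 0, -8, -57, 0, 0, 0, -8, -57, 0, 0, 0, -10, -57, 0, 0, 0, 0, 0, -50, 0, 0, 0, 0, -50, 0, 0, 0, 0, -40, 0, 0, 0, 0, -20, 0, 0, 0, 0, -13, 0, 0, 0, 0, 0, 0, 0, 0, 0, 0, 0, 0.8, 0, 0, 0, 0, 0.8, 0, 0, 0, 0, 0.8, 0, 0, 0, 0, 0.8, 0, 0, 0, 0, 0.8, 0, 0, 0, 0, 0.8, 0, 0, 0, 0, 0.8, 0, 0, 0, 0, 0.8]' --squeeze 45

```text
clock: 6.2
eef_pos: [548.4, -192.0, 128.7]
eef_rot: [-3.142, -0.0, -3.001]
wrist_force: [-0.0, 0.1, -0.2]
finger_gap: 20.2
finger_force: 0.0
```

```bash
python3 - <<'E'
from h import *
s=manip.read_state();print(s['clock'],s['eef_pos'],s['finger_gap'])
im,d,i=snap('wrist'); im2,_,_=snap('scene'); np.savez('w3.npz',im=im,d=d,i=i)
b=cv2.resize(im2[120:260,220:400],None,fx=2,fy=2); b=cv2.copyMakeBorder(b,0,140,0,0,cv2.BORDER_CONSTANT)
cv2.imwrite('pics/w3.png',np.hstack([cv2.resize(im,None,fx=.78,fy=1.0)[:, :436],b[:420]]))
E
```

```text
6.2 [ 548.39760952 -191.96339016  128.72007533] 20.17768650111958
```

View pics/w3.png

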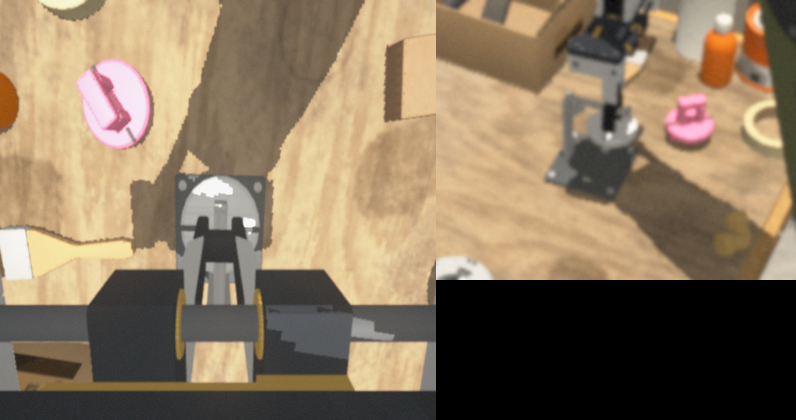

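```bash
python3 - <<'E'
from h import *
z=np.load('w3.npz',allow_pickle=True); i=z['i'].item(); im=z['im']; P=pts(i,z['d'])
cv2.imwrite('pics/w3b.png',cv2.resize(im[165:315,205:355],(600,600),interpolation=cv2.INTER_CUBIC))
for v in range(215,275,8):
    print(v,[(u,*P[v,u].round().astype(int)) for u in range(240,326,8)])
E
```

```text
215 [(240, np.int64(543), np.int64(-222), np.int64(94)), (248, np.int64(543), np.int64(-217), np.int64(94)), (256, np.int64(542), np.int64(-211), np.int64(92)), (264, np.int64(541), np.int64(-206), np.int64(92)), (272, np.int64(540), np.int64(-200), np.int64(93)), (280, np.int64(532), np.int64(-196), np.int64(124)), (288, np.int64(532), np.int64(-191), np.int64(123)), (296, np.int64(538), np.int64(-184), np.int64(93)), (304, np.int64(537), np.int64(-178), np.int64(94)), (312, np.int64(536), np.int64(-173), np.int64(94)), (320, np.int64(536), np.int64(-167), np.int64(93))]
223 [(240, np.int64(549), np.int64(-222), np.int64(94)), (248, np.int64(548), np.int64(-216), np.int64(94)), (256, np.int64(542), np.int64(-210), np.int64(113)), (264, np.int64(541), np.int64(-205), np.int64(113)), (272, np.int64(546), np.int64(-199), np.int64(93)), (280, np.int64(537), np.int64(-195), np.int64(124)), (288, np.int64(536), np.int64(-190), np.int64(123)), (296, np.int64(544), np.int64(-183), np.int64(93)), (304, np.int64(538), np.int64(-179), np.int64(110)), (312, np.int64(538), np.int64(-174), np.int
[... 2878 characters left out ...]
t64(176)), (312, np.int64(538), np.int64(-180), np.int64(180)), (320, np.int64(537), np.int64(-177), np.int64(181))]
271 [(240, np.int64(543), np.int64(-211), np.int64(188)), (248, np.int64(542), np.int64(-208), np.int64(189)), (256, np.int64(543), np.int64(-204), np.int64(185)), (264, np.int64(620), np.int64(-200), np.int64(6)), (272, np.int64(582), np.int64(-195), np.int64(93)), (280, np.int64(567), np.int64(-191), np.int64(124)), (288, np.int64(567), np.int64(-186), np.int64(123)), (296, np.int64(580), np.int64(-177), np.int64(91)), (304, np.int64(542), np.int64(-183), np.int64(181)), (312, np.int64(538), np.int64(-181), np.int64(189)), (320, np.int64(537), np.int64(-178), np.int64(189))]
```

View pics/w3b.png

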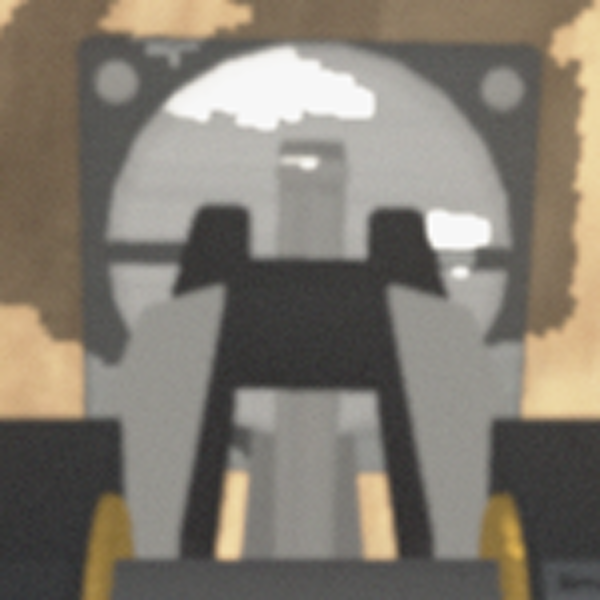

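The close-up shows the black pads with inner edges at about (248,230) and (370,230), with the bar between them. The gap reads 20 mm where the handle should be 40 mm, and there is no force. I'll reopen and close slowly to see what happens.

step_arm --series '[0, 0, 0, 0, 0.4, 0, 0, 0, 0, 0.4, 0, 0, 0, 0, 0.4, 0, 0, 0, 0, 0.4]'

```text
clock: 6.8
eef_pos: [548.4, -192.0, 128.8]
eef_rot: [-3.142, 0.0, -3.001]
wrist_force: [0.4, 0.3, 0.1]
finger_gap: 54.7
finger_force: 0.0
```

```bash
python3 - <<'E'
from h import *
s=manip.read_state();print(s['clock'],s['eef_pos'],s['finger_gap'],s['finger_force'],s['wrist_force'])
im,d,i=snap('wrist'); np.savez('w4.npz',im=im,d=d,i=i); P=pts(i,d)
cv2.imwrite('pics/w4.png',cv2.resize(im[165:315,205:355],(600,600),interpolation=cv2.INTER_CUBIC))
for v in(239,250,255): print(v,[(u,*map(int,P[v,u].round())) for u in range(248,320,4)])
E
```

```text
6.8 [ 548.40729885 -191.98204344  128.75117183] 54.743359567486145 0.0 [0.39493082 0.28597634 0.07098613]
239 [(248, 546, -212, 135), (252, 545, -210, 137), (256, 544, -208, 138), (260, 544, -205, 137), (264, 544, -203, 138), (268, 543, -201, 139), (272, 543, -199, 137), (276, 543, -196, 138), (280, 542, -194, 138), (284, 542, -192, 138), (288, 542, -190, 137), (292, 542, -187, 136), (296, 541, -185, 137), (300, 541, -183, 137), (304, 540, -181, 138), (308, 540, -178, 137), (312, 540, -176, 138), (316, 540, -174, 136)]
250 [(248, 553, -212, 135), (252, 551, -209, 138), (256, 551, -207, 138), (260, 551, -205, 137), (264, 550, -202, 139), (268, 550, -200, 137), (272, 550, -198, 138), (276, 550, -195, 137), (280, 549, -193, 137), (284, 549, -191, 137), (288, 549, -189, 137), (292, 548, -186, 138), (296, 548, -184, 137), (300, 547, -182, 138), (304, 547, -180, 138), (308, 547, -177, 138), (312, 546, -175, 138), (316, 547, -173, 136)]
255 [(248, 555, -211, 135), (252, 554, -209, 138), (256, 554, -206, 138), (260, 553, -204, 138), (264, 554, -202, 137), (268, 553, -200, 138), (272, 552, -197, 138), (276, 552, -195, 137), (280, 552, -193, 138), (284, 552, -190, 137), (288, 551, -188, 137), (292, 551, -186, 138), (296, 551, -184, 138), (300, 550, -181, 138), (304, 550, -179, 138), (308, 550, -177, 138), (312, 549, -175, 138), (316, 550, -172, 135)]
```

View pics/w4.png

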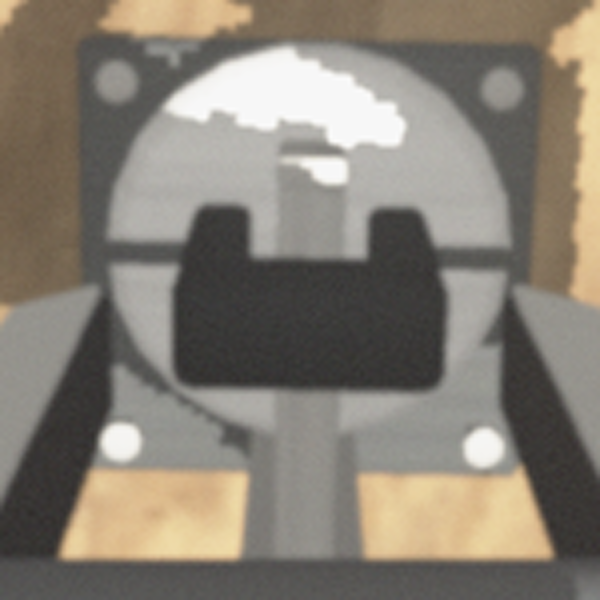

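```bash
python3 - <<'E'
from h import *
z=np.load('w4.npz',allow_pickle=True); i=z['i'].item(); P=pts(i,z['d']); print(i['eye'])
for u in(215,220,225,229,335,340): print(u,[(v,*map(int,P[v,u].round())) for v in range(230,276,4)])
E
```

```text
[ 483.74633969 -201.85743367  320.12984992]
215 [(230, 587, -254, -2), (234, 591, -253, -1), (238, 595, -253, -1), (242, 545, -228, 151), (246, 544, -227, 157), (250, 544, -226, 163), (254, 544, -225, 168), (258, 544, -224, 174), (262, 544, -223, 179), (266, 544, -222, 182), (270, 545, -222, 185), (274, 545, -221, 189)]
220 [(230, 586, -249, -2), (234, 591, -248, -2), (238, 594, -248, -1), (242, 544, -226, 151), (246, 544, -225, 158), (250, 544, -224, 164), (254, 544, -223, 168), (258, 545, -222, 171), (262, 545, -221, 175), (266, 545, -221, 179), (270, 547, -220, 180), (274, 549, -220, 180)]
225 [(230, 586, -244, -2), (234, 590, -243, -1), (238, 544, -224, 143), (242, 544, -223, 151), (246, 544, -222, 157), (250, 545, -222, 159), (254, 545, -221, 164), (258, 546, -220, 167), (262, 548, -220, 168), (266, 550, -220, 168), (270, 552, -220, 168), (274, 554, -219, 167)]
229 [(230, 583, -239, 7), (234, 587, -238, 6), (238, 544, -222, 143), (242, 545, -222, 146), (246, 545, -221, 153), (250, 547, -220, 154), (254, 549, -220, 155), (258, 551, -220, 155), (262, 553, -219, 156), (266, 555, -219, 156), (270, 557, -219, 155), (274, 559, -219, 157)]
335 [(230, 568, -137, 6), (234, 572, -136, 6), (238, 536, -165, 144), (242, 537, -165, 148), (246, 538, -166, 152), (250, 538, -166, 157), (254, 540, -166, 158), (258, 542, -166, 158), (262, 544, -166, 159), (266, 545, -166, 160), (270, 548, -165, 159), (274, 550, -165, 159)]
340 [(230, 570, -130, -2), (234, 574, -130, -1), (238, 535, -162, 144), (242, 535, -163, 151), (246, 536, -164, 157), (250, 536, -165, 162), (254, 537, -165, 165), (258, 537, -166, 170), (262, 538, -166, 172), (266, 541, -166, 172), (270, 542, -166, 173), (274, 544, -166, 174)]
```

Depth shows the fingertips really at z≈142 while the TCP reads 128.8. They therefore sit about 38 mm higher than the stated tool geometry implies, and closed just above the bar. Sideways position is right. I'll descend in small steps, watching force.

step_arm --series '[0, 0, 0, 0, 0.25, 0, 0, 0, 0, 0.25, 0, 0, -6, 0, 0.25, 0, 0, -6, 0, 0.25, 0, 0, -6, 0, 0.25, 0, 0, 0, 0, 0.25]'

```text
clock: 7.6
eef_pos: [548.2, -191.8, 110.1]
eef_rot: [3.141, -0.001, -3.001]
wrist_force: [0.0, 0.6, 1.2]
finger_gap: 70.6
finger_force: 0.0
```

step_arm --series '[0, 0, -6, 0, 0.25, 0, 0, -6, 0, 0.25, 0, 0, -5, 0, 0.25, 0, 0, 0, 0, 0.25]'

```text
clock: 8.1
eef_pos: [548.2, -191.9, 93.3]
eef_rot: [3.141, -0.001, -3.001]
wrist_force: [-0.1, -1.0, -0.5]
finger_gap: 70.1
finger_force: 0.0
```

step_arm --series '[0, 0, 0, 0, 0.7, 0, 0, 0, 0, 0.7, 0, 0, 0, 0, 0.7, 0, 0, 0, 0, 0.7, 0, 0, 0, 0, 0.7]'

```text
clock: 8.72
eef_pos: [548.4, -191.9, 93.8]
eef_rot: [-3.142, 0.0, -3.001]
wrist_force: [-0.2, 0.4, 2.0]
finger_gap: 39.9
finger_force: 44.9
```

```bash
python3 - <<'E'
from h import *
s=manip.read_state();print(s['clock'],s['eef_pos'],s['finger_gap'],s['finger_force'],s['wrist_force'])
im,d,i=snap('wrist'); np.savez('w5.npz',im=im,d=d,i=i); P=pts(i,d); print(i['eye'])
cv2.imwrite('pics/w5.png',cv2.resize(im[165:345,190:370],(600,600),interpolation=cv2.INTER_CUBIC))
E
```

```text
8.725 [ 548.44990778 -191.94534784   93.84763111] 39.876527126478955 44.92345243692398 [-0.16074449  0.38610077  2.01884909]
[ 483.76226373 -201.83848321  285.23090061]
```

View pics/w5.png

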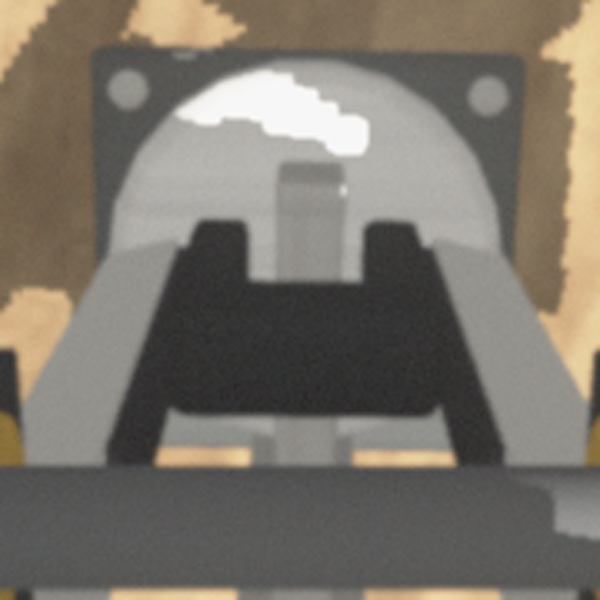

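The view confirms the grip: both fingers flank the handle, with a 39.9 mm gap and 45 N. Next I'll lift 16 mm and draw the cap out along the stand's -x.

step_arm --series '[0, 0, 5, 0, 0.7, 0, 0, 6, 0, 0.7, 0, 0, 5, 0, 0.7, 0, 0, 0, 0, 0.7]'

```text
clock: 9.28
eef_pos: [548.6, -192.0, 110.2]
eef_rot: [-3.141, 0.001, -3.001]
wrist_force: [-0.1, 0.3, -2.8]
finger_gap: 39.7
finger_force: 44.9
```

step_arm --series '[-6, -1, 0, 0, 0.7, -12, -1.5, 0, 0, 0.7, -12, -1.5, 0, 0, 0.7, -12, -1.5, 0, 0, 0.7, -12, -1.5, 0, 0, 0.7, -12, -1.5, 0, 0, 0.7, -12, -1.5, 0, 0, 0.7, -12, -1.5, 0, 0, 0.7, 0, 0, 0, 0, 0.7]'

```text
clock: 10.4
eef_pos: [457.8, -203.6, 109.9]
eef_rot: [-3.142, 0.0, -3.002]
wrist_force: [-0.4, -0.5, -3.0]
finger_gap: 39.5
finger_force: 44.9
```

```bash
python3 - <<'E'
from h import *
s=manip.read_state();print(s['clock'],s['eef_pos'],s['eef_rot'],s['finger_gap'],s['wrist_force'])
im,d,i=snap('wrist'); np.savez('w6.npz',im=im,d=d,i=i); P=pts(i,d); x0,y0=s['eef_pos'][:2]
g=cv2.cvtColor(im,cv2.COLOR_BGR2GRAY)
m=(abs(P[...,0]-x0)<50)&(abs(P[...,1]-y0)<50)&(P[...,2]>100)&(P[...,2]<118)&(g>70)
q=P[m]; print('disc',m.sum(),q.mean(0),q.min(0),q.max(0))
h=cv2.convexHull(q[:,:2].astype(np.float32))[:,0]; h=h[h[:,0]<x0-8]
A=np.c_[2*h,np.ones(len(h))]; c=np.linalg.lstsq(A,(h**2).sum(1),rcond=None)[0]; print('fit',c[:2],np.sqrt(c[2]+c[0]**2+c[1]**2),np.median(q[:,2]))
b=(abs(P[...,0]-x0)<14)&(abs(P[...,1]-y0)<18)&(P[...,2]>150)&(P[...,2]<162)&(g<70)
print('bar',cv2.minAreaRect(P[b][:,:2].astype(np.float32)),np.median(P[b][:,2]))
E
```

```text
10.4 [ 457.81698674 -203.63084931  109.8995735 ] [-3.14150724e+00  9.96484573e-05 -3.00197522e+00] 39.46916974071425 [-0.38014572 -0.51961578 -3.03025588]
disc 5449 [ 443.34294048 -206.17435475  109.17458481] [ 422.3552207  -239.60401007  100.08550438] [ 493.59691402 -169.14521465  117.9336638 ]
fit [ 457.99626021 -204.11518566] 35.59740015680727 109.39809104314227
bar ((457.2073974609375, -203.80682373046875), (16.99358367919922, 37.5491943359375), 7.323538303375244) 153.36693910727377
```

The cap is held centred on the TCP (within 0.5 mm) and free of the hook. The home TCP height is about 111. Next I'll raise, carry it over the pot and turn to slot yaw.

step_arm --series '[0, 0, 20, 0, 0.7, 0, 0, 30, 0, 0.7, 0, 20, 10, 0, 0.7, 0, 35, 0, 0, 0.7, 0, 35, 0, 0, 0.7, 0, 35, 0, -0.02, 0.7, 10, 35, 0, -0.02, 0.7, 20, 35, 0, -0.02, 0.7, 25, 35, 0, -0.02, 0.7, 25, 35, 0, -0.02, 0.7, 25, 35, 0, -0.02, 0.7, 15, 35, 0, -0.02, 0.7, 7, 20, 0, 0, 0.7, 0, 3, 0, 0, 0.7, 0, 0, 0, 0, 0.7, 0, 0, 0, 0, 0.7]'

```text
clock: 12.45
eef_pos: [585.2, 153.6, 169.9]
eef_rot: [-3.141, 0.0, 3.141]
wrist_force: [-0.2, -0.6, -2.4]
finger_gap: 39.8
finger_force: 44.9
```

```bash
cat > chk.py <<'E'
from h import *
s=manip.read_state();print(s['clock'],s['eef_pos'],s['eef_rot'],s['joints'][5],s['finger_gap'],s['wrist_force'],s['moment'])
im,d,i=snap('wrist'); np.savez('w7.npz',im=im,d=d,i=i); P=pts(i,d); x0,y0=s['eef_pos'][:2]; zt=s['eef_pos'][2]-0.5
g=cv2.cvtColor(im,cv2.COLOR_BGR2GRAY)
def circ(m,n,back):
    q=P[m]; h=cv2.convexHull(q[:,:2].astype(np.float32))[:,0]; h=h[h[:,0]<x0-back]
    A=np.c_[2*h,np.ones(len(h))]; c=np.linalg.lstsq(A,(h**2).sum(1),rcond=None)[0]; print(n,m.sum(),c[:2],np.sqrt(c[2]+c[0]**2+c[1]**2),np.median(q[:,2]))
near=(abs(P[...,0]-x0)<56)&(abs(P[...,1]-y0)<56)
circ(near&(abs(P[...,2]-zt)<4)&(g>70),'disc',8)
circ(near&(abs(P[...,2]-98.6)<3.5),'rim',8)
E
python3 chk.py; python3 -c "
from h import *
z=np.load('w7.npz',allow_pickle=True);im=z['im'];cv2.imwrite('pics/w7.png',cv2.resize(im[130:330,180:380],(600,600),interpolation=cv2.INTER_CUBIC))"
```

```text
12.45 [585.24128554 153.61917051 169.93612761] [-3.14146330e+00  1.66571367e-04  3.14092480e+00] -1.373840938028463 39.82798251043275 [-0.20989634 -0.55199385 -2.42526789] [ 0.05012377 -0.1346479   0.01014394]
disc 5292 [585.69995648 153.17151199] 35.64557518902363 169.4379760110381
rim 3831 [585.07843927 154.73295566] 49.48479710711 98.54903798914268
```

step_arm --series '[-0.6, 1, -10, 0, 0.7, 0, 0, -15, 0, 0.7, 0, 0, -10, 0, 0.7, 0, 0, -4, 0, 0.7, 0, 0, -3, 0, 0.7, 0, 0, 0, 0, 0.7]'

```text
clock: 13.25
eef_pos: [584.9, 155.6, 127.8]
eef_rot: [3.142, 0.0, -3.141]
wrist_force: [0.1, -0.2, -2.9]
finger_gap: 39.8
finger_force: 44.9
```

step_arm --series '[0, 0, -3, 0, 0.7, 0, 0, -3, 0, 0.7, 0, 0, 0, 0, 0.7]'

```text
clock: 13.62
eef_pos: [584.7, 155.5, 121.5]
eef_rot: [-3.141, -0.0, -3.141]
wrist_force: [-0.3, -0.1, -3.6]
finger_gap: 39.6
finger_force: 44.9
```

step_arm --series '[0, 0, -3, 0, 0.7, 0, 0, -3, 0, 0.7, 0, 0, 0, 0, 0.7]'

```text
clock: 14.0
eef_pos: [584.7, 155.5, 115.5]
eef_rot: [-3.141, -0.0, -3.141]
wrist_force: [-0.3, -0.1, -2.8]
finger_gap: 39.4
finger_force: 44.9
```

step_arm --series '[0, -0.7, -1.5, 0, 0.7, 0, 0, -1.5, 0, 0.7, 0, 0, 0, 0, 0.7]'

```text
clock: 14.38
eef_pos: [584.8, 154.8, 112.6]
eef_rot: [-3.142, -0.0, -3.141]
wrist_force: [-0.9, 0.8, -2.9]
finger_gap: 39.6
finger_force: 44.9
```

step_arm --series '[0, 0, -1, 0, 0.7, 0, 0, -1, 0, 0.7, 0, 0, 0, 0, 0.7]'

```text
clock: 14.75
eef_pos: [584.9, 154.9, 110.9]
eef_rot: [3.142, 0.0, -3.141]
wrist_force: [-1.3, -1.1, -1.0]
finger_gap: 39.8
finger_force: 44.9
```

```bash
python3 chk.py
```

```text
14.75 [584.87949552 154.86549603 110.9017309 ] [ 3.14155294e+00  2.82594922e-04 -3.14133569e+00] -1.3727264055949302 39.789326124441594 [-1.3408694  -1.05678698 -0.95325761] [ 0.03700787 -0.06235278  0.0174097 ]
disc 5306 [585.01030618 154.36664284] 35.490741645409045 110.35535033356618
rim 6220 [584.78534309 154.6392956 ] 49.40023901726686 98.57862658340842
```

Contact is just starting, so I'll press slightly to seat it flush.

step_arm --series '[0, 0, -0.4, 0, 0.7, 0, 0, 0, 0, 0.7]'

```text
clock: 15.05
eef_pos: [584.9, 154.8, 110.9]
eef_rot: [3.142, 0.001, -3.141]
wrist_force: [-3.7, -0.2, 5.0]
finger_gap: 40.0
finger_force: 44.9
```

step_arm --series '[0, 0, -0.3, 0, 0.7, 0, 0, 0, 0, 0.7]'

```text
clock: 15.3
eef_pos: [584.9, 154.8, 110.8]
eef_rot: [3.142, 0.001, -3.141]
wrist_force: [-5.7, -1.5, 8.4]
finger_gap: 39.7
finger_force: 44.9
```

It is seated: z stays at 110.9 while force rises. Now I'll twist clockwise 0.96 rad in stages.

step_arm --series '[-0.3, 0, 0.2, 0, 0.7, 0, 0, 0, -0.08, 0.7, 0, 0, 0, -0.1, 0.7, 0, 0, 0, -0.1, 0.7, 0, 0, 0, 0, 0.7]' --squeeze 55

```text
clock: 15.92
eef_pos: [584.6, 155.1, 110.8]
eef_rot: [3.141, 0.0, 2.86]
wrist_force: [-4.1, 0.6, 6.4]
finger_gap: 39.4
finger_force: 54.9
```

```bash
python3 chk.py
```

```text
15.925 [584.59098728 155.08116483 110.84819567] [3.14108151e+00 4.46691908e-04 2.86045813e+00] -1.0911171399936233 39.415028824750664 [-4.07197794  0.55447521  6.38119001] [0.07566803 0.56693003 0.00875891]
disc 5322 [584.89306373 154.78369817] 35.552684964980905 110.38289610667985
rim 6154 [584.85555818 154.62166592] 49.385849863420546 98.54689658782225
```

step_arm --series '[0, 0, 0, -0.1, 0.7, 0, 0, 0, -0.1, 0.7, 0, 0, 0, -0.1, 0.7, 0, 0, 0, -0.1, 0.7, 0, 0, 0, -0.1, 0.7, 0, 0, 0, 0, 0.7]'

```text
clock: 16.73
eef_pos: [584.6, 155.0, 110.8]
eef_rot: [3.141, 0.0, 2.36]
wrist_force: [-3.8, -0.2, 6.5]
finger_gap: 39.6
finger_force: 54.9
```

step_arm --series '[0, 0, 0, -0.08, 0.7, 0, 0, 0, -0.06, 0.7, 0, 0, 0, -0.04, 0.7, 0, 0, 0, 0, 0.7, 0, 0, 0, 0, 0.7]'

```text
clock: 17.35
eef_pos: [584.6, 155.0, 110.9]
eef_rot: [3.141, 0.0, 2.182]
wrist_force: [-3.8, 0.5, 6.8]
finger_gap: 39.5
finger_force: 54.9
```

```bash
python3 chk.py; python3 - <<'E'
from h import *
z=np.load('w7.npz',allow_pickle=True); i=z['i'].item(); im=z['im']; c=(584.7,154.5)
S=5;W=580; yy,xx=np.mgrid[0:W,0:W]; X=c[0]-(yy-W/2)/S; Y=c[1]-(xx-W/2)/S
def rect(h):
    u,v=proj(i,np.stack([X,Y,np.full_like(X,h)],-1)); return cv2.remap(im,u.astype(np.float32),v.astype(np.float32),cv2.INTER_CUBIC)
o=rect(101.); o2=rect(112.); r=np.hypot(xx-W/2,yy-W/2)/S; o[r<36.2]=o2[r<36.2]
cv2.imwrite('pics/w8.png',o)
E
```

```text
17.35 [584.55525477 154.97362522 110.86883395] [3.14113057e+00 1.33901583e-04 2.18197699e+00] -0.41264040944247615 39.460197952883476 [-3.82113855  0.47150924  6.83243137] [-0.09437008  0.67265943 -0.04216911]
disc 5300 [585.22094928 154.77621494] 35.570694221187146 110.35209752837741
rim 6128 [584.90342881 154.41889775] 49.32692939685494 98.56836042171427
```

View pics/w8.png

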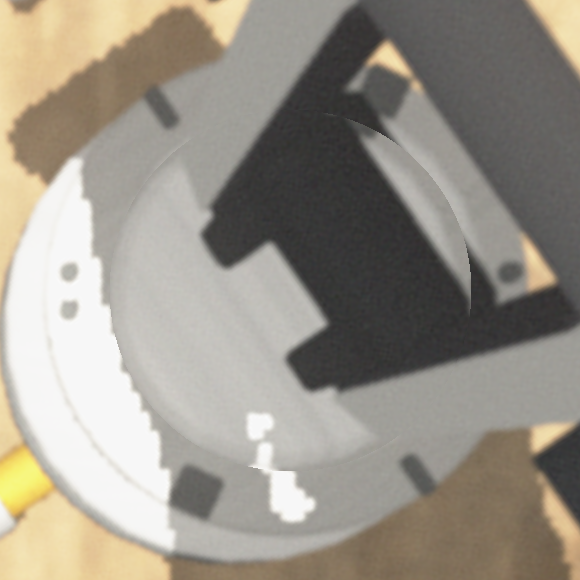

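The rectified view shows the vent ribs at (161,106) and (418,475), i.e. yaw 34.9°. The handle legs run along about 35°, and the disc is flush. I'll ease the push a little and check the handle angle numerically.

step_arm --series '[-0.2, 0, 0.3, 0, 0.7, 0, 0, 0, 0, 0.7, 0, 0, 0, 0, 0.7]'

```text
clock: 17.77
eef_pos: [584.5, 154.9, 110.9]
eef_rot: [3.141, 0.0, 2.182]
wrist_force: [-1.1, -0.4, 4.8]
finger_gap: 39.5
finger_force: 54.9
```

```bash
python3 chk.py; python3 - <<'E'
from h import *
z=np.load('w7.npz',allow_pickle=True); i=z['i'].item(); P=pts(i,z['d']); g=cv2.cvtColor(z['im'],cv2.COLOR_BGR2GRAY)
b=(np.hypot(P[...,0]-584.7,P[...,1]-154.7)<19)&(abs(P[...,2]-154)<4)&(g<75)
v,u=np.nonzero(b); Q=P[b][:,:2]
# edge of bar nearest the camera: direction by fit of extreme points
a=np.radians(35); t=Q@[np.cos(a),np.sin(a)]; n=Q@[-np.sin(a),np.cos(a)]
for side in(0,1):
    bins=np.arange(t.min()+3,t.max()-3,1.5); e=[(x,(n[(t>=x)&(t<x+1.5)].max() if side else n[(t>=x)&(t<x+1.5)].min())) for x in bins if ((t>=x)&(t<x+1.5)).sum()>3]
    e=np.array(e); print(side,len(e),35+np.degrees(np.arctan(np.polyfit(e[:,0],e[:,1],1)[0])))
E
```

```text
17.775 [584.49791896 154.94171901 110.87062519] [3.14095476e+00 2.19214425e-04 2.18192745e+00] -0.41261742225295805 39.455244998307286 [-1.05432787 -0.44487833  4.81048688] [-0.06752758  0.15486378  0.14620608]
disc 5289 [584.77610021 154.80195925] 35.2073023809854 110.37628644267582
rim 6131 [585.13806307 154.29503268] 49.55571599915983 98.58442824813795
0 22 33.67550932180308
1 22 34.671418304708844
```

The spring moment (+0.15 N m) now shows on the wrist. The handle is at about 34–35° against vent marks at 34.9°, flush and held, so I'm handing in.

```bash
python3 -c "
from cell import manip
print(manip.sign_off())"
```

```text
the job is handed in; nothing more can be done
None
```

The cap is off its hook, flush in the pot and turned to the vent marks (handle at about 34–35° by camera, marks at 34.9°). It was short of the lock and still gripped against the spring when I handed in at about 18 s; the fingers hid the pointers, so alignment is judged from the handle, and the hand-in gave no verdict.

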